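Change the test supply over to the loaded station

TASK

The supply has been left on at the test station whose round nest is empty. Switch the empty station off first, by flipping its toggle lever all the way towards its nest, then switch on the station that has the black mirror motor in its nest, by flipping that lever all the way away from its nest. The two must never be on together.

Things in the scene. Friction and masses are not known exactly. Their poses are not given: they have to be found in the camera images.
- loaded_station: Station with a motor. Silver base plate 205 x 100 x 8 mm fixed to the bench. Origin: on the bench top, straight under the lever's pivot; z up, x from the nest to the switch (away from the robot, turned up to 0.25 rad). Over the origin a grey switch box 84 (x) x 60 mm, top at z = 50; at x = -100 mm a round nest, 86 mm wide, three posts to z = 29. In the nest a black motor, 67 mm wide, top at z = 43.
- empty_station: Station without a motor. Silver base plate 205 x 100 x 8 mm fixed to the bench. Origin: on the bench top, straight under the lever's pivot; z up, x from the nest to the switch (away from the robot, turned up to 0.25 rad). Over the origin a grey switch box 84 (x) x 60 mm, top at z = 50; at x = -100 mm a round nest, 86 mm wide, three posts to z = 29. The nest is empty.
- loaded_lever (a joint): Weighted toggle lever, black grip, 22 mm thick at the end, 75 mm long from its pivot 44 mm above the origin of loaded_station; swings in that station's xz plane. 0 = OFF: leans 0.5 rad to the nest, end at x = -36, z = 110 mm. 1.0 = ON: leans 0.5 rad away from it, end at x = +36. Starts OFF. Its weight holds it at both ends and drops it over once past upright; 2 N moves it.
- empty_lever (a joint): Weighted toggle lever, black grip, 22 mm thick at the end, 75 mm long from its pivot 44 mm above the origin of empty_station; swings in that station's xz plane. 0 = OFF: leans 0.5 rad to the nest, end at x = -36, z = 110 mm. 1.0 = ON: leans 0.5 rad away from it, end at x = +36. Starts ON. Its weight holds it at both ends and drops it over once past upright; 2 N moves it.

How it is judged:
By the outcome, as a careful person would: the job done as asked, in the order asked, and still so for the second after the job is handed in, with the robot touching nothing.
It also fails if it takes over 40 s, if anything falls off the work surface, if the arm or the gripper's body presses on something with over 40 N, if the wrist force passes 120 N, or if a joint passes its speed limit or range.

ROBOT

A 6-joint arm with a two-finger parallel gripper is mounted at the origin on a cart in front of the work surface, level with it; the furniture and walls round the work are solid. World frame = base frame: x ahead of the robot, y to its left, z up, the work surface at z = 0. Lengths are in m, angles in degrees, forces in N, time in s.
With the tool pointing down it reaches from about 0.25 to 0.8 m from the base axis. Payload 8.5 kg.
Tool frame: the origin (TCP) lies on the centre line of the jaws, within the pads' length; the fingertips stand 11 mm ahead of it and the grasp point (between the pads) lies 8 mm behind it; x points along the fingers, z is the direction in which the jaws open and shut, and the axes are right-handed (so a half turn about x gives the same grasp; the last joint's range is limited). The gripper opens to 85 mm and grips with 20 to 120 N. Pads are 22 mm wide; open, the fingers measure 114 mm over their backs; the gripper's body (76 mm by 85 mm) begins 54 mm behind the grasp point. The pads swing forward as they close: fully open they stand 13 mm farther back than shut.
Start: joints at [64.057, 13.648, -0.773, 75.585, 0, 90], TCP at [0.23, 0.472, 0.242] pointing down, gripper open.
Joint ranges: [-152.45, 152.45], [-59.26, 108.67], [-65.41, 83.53], [-104.44, 129.93], [-82.83, 76.93], [-180, 180]. Speed limits (degrees/s): [127.2, 127.2, 159.86, 180, 180, 180].

INTERFACE

Orientations are given as [roll, pitch, yaw] about the fixed x, y, z axes, in that order (R = Rz(yaw) Ry(pitch) Rx(roll)).
In Python, from station import manip, viewer gives the robot as it stands.
- The arm moves only by the tool step_arm, never from a script. Its argument "targets" is text: rows parted by semicolons, each of 7 numbers parted by spaces: the shift along the tool's x, y, z in m, then the turn, a rotation vector about the tool's x, y, z in degrees, then the closure, from -1 (fully open) to 1 (shut). A call has exactly 10 rows; each row is the pose to reach, as a shift and turn from the pose commanded when the call began, along the tool's axes at that moment; what a row does not reach only later rows make up. A row lasts 1/10 s, in which the tool goes at most 50 mm and 8.59 degrees, less where a joint would pass 70% of its speed; a pose out of reach is approached as far as the arm can. A call with a gripper value outside its range is refused whole. The fingers move at their own pace and stop on an object; "grip_force" is the grip in N (left out, the last holds). Time passes only in rows, so rows that repeat a pose let the fingers close, or fill a call up. It gives the time, the measured TCP pose, the force and the opening at its end, in the units of the state.
- manip.read_state(): the state, without advancing time (a new reading comes with each control period).
- viewer.camera(name): name is "scene" or "top" or "wrist"; returns the picture (384x512x3 uint8, red, green, blue); there is no depth.
- viewer.camera_info(name): a dict with "fx", "fy", "cx", "cy" (pixels), "k1" (the pictures are not rectified: a ray, as slopes to the right and down, at radius r is drawn at 1 + k1 r^2 times it, then the intrinsics apply), "world_from_camera" (4x4, takes a point from camera to world coordinates). Camera axes: x right, y down, z forward; pixel columns grow to the right and rows downward; lengths in m; the calibration is good to about 2 mm. A picture is of the moment at which its call begins: read the wrist's pose just before it. camera_info takes no time and is no camera call; for the wrist camera it gives the pose at the moment of the call.
- manip.close_job(): hands the job in, once; it reports no verdict.
Trained networks look in the newest picture that a camera, given by its name, has taken for a name from the list of things; names that differ only in an ending like _2 or _b are one class to them, and where a whole thing is asked for, a point or a joint stands for the part that bears it (a point fixed in the world has none). Each returns a list of dicts, best first, with "confidence" (0 to 1); they miss things now and then, are a little off and sometimes report something else, mostly with a low value. They report only what shows in the picture. A call takes as long as a camera call.
- viewer.boxes_of(camera, label): "position" ([x, y, z] in m, in world coordinates, good to about 4 mm: the middle of the surface that is visible of it).
The state is a dict: "time_s": time; "joint_pos": joint angles; "dq": joint speeds; "joint_efforts": joint torques, N m; "tool_pos": TCP position; "tool_rot": TCP orientation; "ft_force": force on the tool from outside, world axes, zero at the start; "wrist_torque": the same for the moment, N m; "opening": opening from 0.0 (shut) to 1.0 (fully open).
Only numpy, scipy, OpenCV 4.12 (cv2) and the standard library are available. Lean on these libraries where they do the work, as an engineer would, in place of code of your own. Each camera call takes 0.05 s, during which the arm holds its last target.

## Working session

There is one attempt and no reset: what is moved stays moved. The work goes in short steps, Python scripts to look and compute and a tool call to move; the robot and the scene stay as the last step left them, time stands still between calls to the robot, and variables do not carry over. Pictures are saved under pics/ and viewed, and the job is handed in when it is done.

Besides the shell and the picture viewer there is one more tool, called as name(argument=value, ...) on one line, values as JSON. step_arm: Moves the arm, as the interface text tells. Its arguments: {"type":"object","properties":{"targets":{"type":"string"},"grip_force":{"type":"number"}},"required":["targets"]}

```bash
mkdir -p pics; ls; python3 - <<'E'
from station import manip, viewer
import cv2
print(manip.read_state())
for n in ("scene","top"):
    im=viewer.camera(n); cv2.imwrite(f"pics/{n}0.png",im[:,:,::-1])
    i=viewer.camera_info(n); print(n,i)
    for l in ("loaded_station","empty_station","loaded_lever","empty_lever"):
        print(n,l,[(d['confidence'],d['position']) for d in viewer.boxes_of(n,l)])
print(manip.read_state()['time_s'])
E
```

```text
pics
{'time_s': 0.0, 'joint_pos': array([ 6.40555101e+01,  1.36781931e+01, -8.16179053e-01,  7.55851468e+01,
       -1.93315411e-04,  9.00010348e+01]), 'dq': array([ 0.06934155,  0.00806101, -0.00971991, -0.04010774, -0.04232273,
        0.00140079]), 'joint_efforts': array([ 3.67658540e-04, -5.38777006e+01,  3.46443236e+01,  1.82782224e-02,
        8.25106827e-05, -5.45878116e-07]), 'tool_pos': array([0.22951261, 0.4717277 , 0.24170812]), 'tool_rot': array([-179.85967601,   89.9204808 , -115.80520061]), 'ft_force': array([-0.44983729, -0.42042357, -0.31868227]), 'wrist_torque': array([-0.04609216, -0.00475946,  0.02628948]), 'opening': 1.003807075699333}
scene {'fx': 457.9946818869327, 'fy': 457.9946818869327, 'cx': 258.29906422859824, 'cy': 188.0854521579511, 'k1': -0.08712673277660261, 'world_from_camera': array([[ 8.28105255e-01, -3.32811566e-01,  4.51085522e-01,
         1.66290366e-01],
       [-5.60571966e-01, -4.90395485e-01,  6.67286550e-01,
        -5.77901430e-01],
       [-8.70378317e-04, -8.05449396e-01, -5.92663912e-01,
         5.62870505e-01],
       [ 0.00000000e+00,
[... 199 characters left out ...]
6, [0.4883, 0.1376, 0.0903])]
scene empty_lever [(0.56, [0.5133, -0.2035, 0.0903])]
top {'fx': 350.7244977108218, 'fy': 350.7244977108218, 'cx': 249.96561340496774, 'cy': 190.2481983359462, 'k1': -0.02988383441092937, 'world_from_camera': array([[-0.00826401, -0.9897409 ,  0.14263471,  0.43015059],
       [-0.99963017,  0.00448109, -0.02682262, -0.00817416],
       [ 0.02590828, -0.14280362, -0.98941189,  0.91085526],
       [ 0.        ,  0.        ,  0.        ,  1.        ]])}
top loaded_station [(0.94, [0.4557, 0.1446, 0.0165])]
top empty_station [(0.87, [0.4408, -0.1936, 0.0162])]
top loaded_lever [(0.45, [0.4889, 0.1391, 0.1042])]
top empty_lever [(0.42, [0.5175, -0.1956, 0.1022])]
0.5
```

View pics/scene0.png

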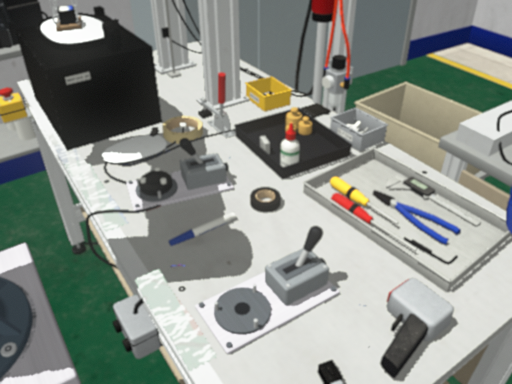

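View pics/top0.png

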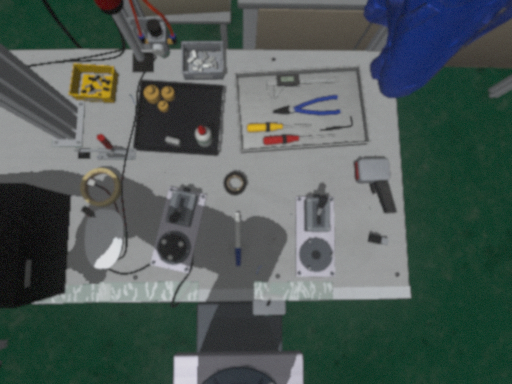

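The scene picture shows the loaded station (black motor at 155,185, lever at 190,148 leaning to the nest). It also shows the empty station (nest at 243,310, lever at 312,240 leaning away). The top view agrees: motor at (173,247), empty nest at (316,254). I'll fit the poses precisely and check what is near the arm.

```bash
cat > h.py <<'E'
from station import manip, viewer
import numpy as np, cv2
def proj(n,P,info=None):
    i=info or viewer.camera_info(n); T=np.linalg.inv(i['world_from_camera'])
    p=np.atleast_2d(P)@T[:3,:3].T+T[:3,3]
    s=p[:,:2]/p[:,2:]; r2=(s**2).sum(1,keepdims=True); s=s*(1+i['k1']*r2)
    return np.c_[s[:,0]*i['fx']+i['cx'],s[:,1]*i['fy']+i['cy']]
def unproj(n,uv,z,info=None):
    i=info or viewer.camera_info(n); T=i['world_from_camera']
    d=np.array([(uv[0]-i['cx'])/i['fx'],(uv[1]-i['cy'])/i['fy']]); s=d.copy()
    for _ in range(20): s=d/(1+i['k1']*(s@s))
    v=T[:3,:3]@np.r_[s,1]; return T[:3,3]+v*(z-T[2,3])/v[2]
def st(x,y,a,P):
    P=np.atleast_2d(np.array(P,float)); c,s=np.cos(a),np.sin(a)
    return np.c_[x+c*P[:,0]-s*P[:,1],y+s*P[:,0]+c*P[:,1],P[:,2]]
E
python3 - <<'E'
from h import *
for n in("scene","top"):
    print(n,proj(n,[[.23,.472,.242],[.15,.3,.5],[0,0,0],[0,0,.3]]))
im=viewer.camera("wrist"); cv2.imwrite("pics/wrist0.png",im[:,:,::-1])
im=viewer.camera("top"); 
a=cv2.resize(im[170:290,140:220],None,fx=5,fy=5,interpolation=cv2.INTER_CUBIC)
b=cv2.resize(im[170:290,280:360],None,fx=5,fy=5,interpolation=cv2.INTER_CUBIC)
cv2.imwrite("pics/topz.png",np.hstack([a,b])[:,:,::-1])
E
```

```text
scene [[   1.56627823   54.9865205 ]
 [ -83.54650091  -65.111603  ]
 [ -51.43377798  339.40647131]
 [-156.12095895  173.42100396]]
top [[-23.0216756  353.13792544]
 [-44.3294906  504.02053898]
 [238.33466784 419.38237265]
 [237.11031373 512.85207044]]
```

View pics/topz.png

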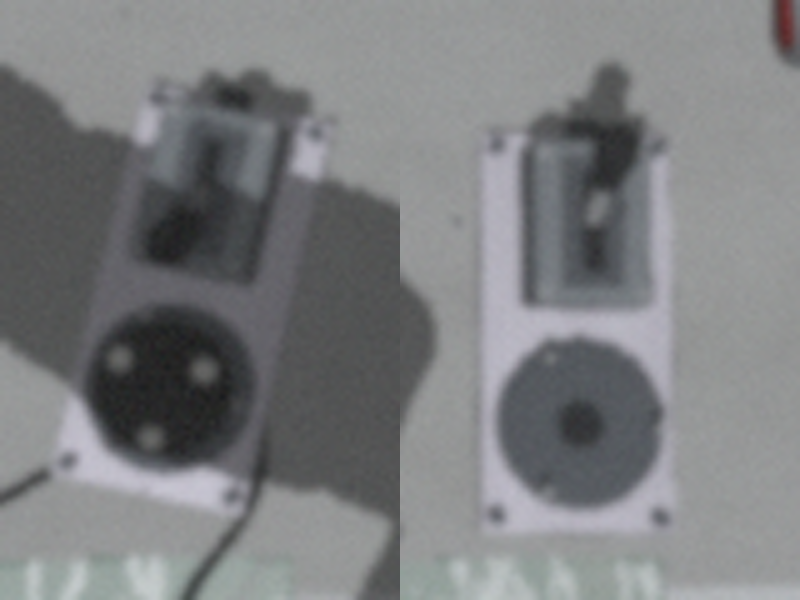

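View pics/wrist0.png

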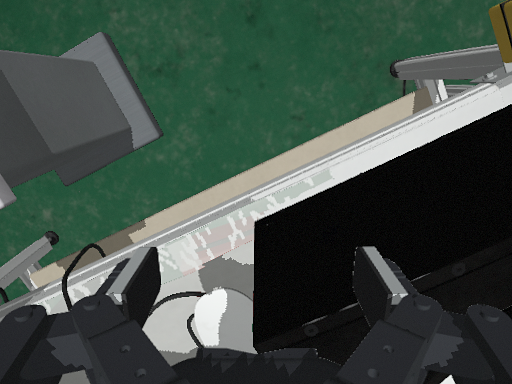

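```bash
python3 - <<'E'
from h import *
im=viewer.camera("top")
S={'L':[(68,461),(231,496),(315,132)],'R':[(97,515),(260,516),(258,145),(97,145)]}
off={'L':(140,170),'R':(280,170)}
for k in S:
    P=[unproj("top",(off[k][0]+(u+.5)/5-.5,off[k][1]+(v+.5)/5-.5),.008)[:2] for u,v in S[k]]
    print(k,np.round(P,4))
N={'R':(180,422)};print('nest',unproj("top",(280+180/5-.4,170+422/5-.4),.02))
print('motor',unproj("top",(140+168/5-.4,170+385/5-.4),.035))
E
```

```text
L [[0.3794 0.2126]
 [0.3615 0.1304]
 [0.5458 0.0901]]
R [[ 0.3492 -0.1551]
 [ 0.3476 -0.2383]
 [ 0.5373 -0.2448]
 [ 0.5378 -0.1602]]
nest [ 0.39560288 -0.19634774  0.02      ]
motor [0.41730698 0.15801749 0.035     ]
```

```bash
python3 - <<'E'
from h import *
E=(.4945,-.2005,-.03); L=(.513,.140,-.215)
def rect(x0,x1,y,z): return [[x0,-y,z],[x1,-y,z],[x1,y,z],[x0,y,z]]
t=np.linspace(0,2*np.pi,40)
for n in("top","scene"):
    im=viewer.camera(n).copy(); k=4
    big=cv2.resize(im,None,fx=k,fy=k,interpolation=cv2.INTER_CUBIC)
    for s,e in((E,.036),(L,-.036)):
        for pl,c in ((rect(-.153,.052,.05,.008),(255,0,0)),(rect(-.042,.042,.03,.05),(0,255,0)),(np.c_[-.1+.043*np.cos(t),.043*np.sin(t),0*t+.02],(0,0,255)),([[0,0,.044],[e,0,.11]],(255,255,0))):
            q=(proj(n,st(*s,pl))+.5)*k
            cv2.polylines(big,[np.int32(q)],True,c,1,cv2.LINE_AA)
    def crop(s,w=100,h=140):
        u,v=proj(n,st(*s,[[-.04,0,.04]]))[0]*k
        u,v=int(u),int(v); return big[v-290:v+290,u-200:u+200]
    cv2.imwrite(f"pics/ov_{n}.png",np.hstack([crop(L),crop(E)])[:,:,::-1])
E
```

```text
(no output)
```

View pics/ov_top.png

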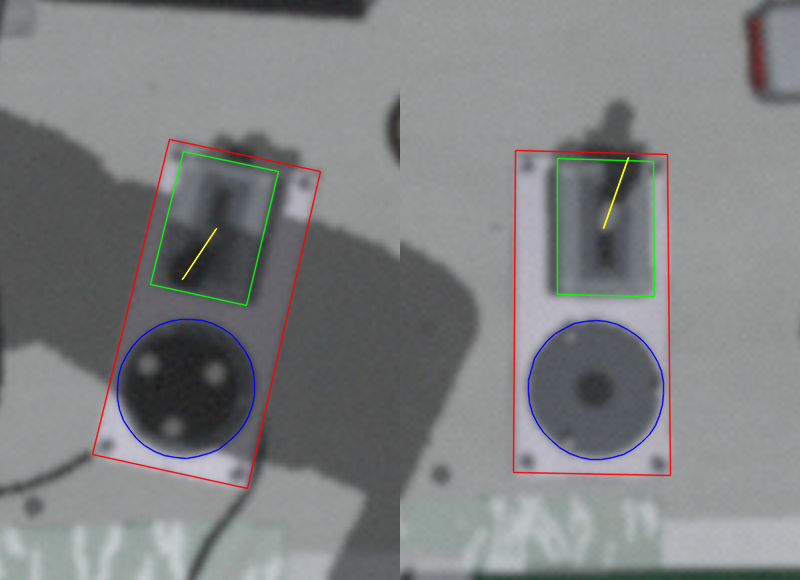

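View pics/ov_scene.png

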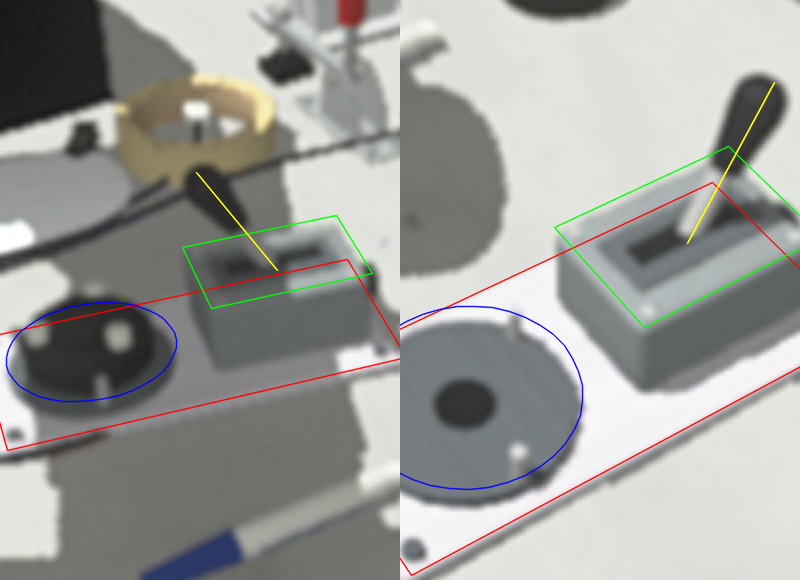

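```bash
python3 - <<'E'
from h import *
for uv in((508,215),(450,145),(238,70),(335,70),(322,10)):
    print(uv)
    for z in(0,.1,.2,.3,.4,.5):
        p=unproj("scene",uv,z); print(z,p.round(3),proj("top",p).round())
im=viewer.camera("scene"); cv2.imwrite("pics/sz.png",cv2.resize(im[80:300,300:],None,fx=3,fy=2.7)[:,:,::-1])
E
```

```text
(508, 215)
0 [ 0.951 -0.294  0.   ] [[341.  53.]]
0.1 [ 0.812 -0.345  0.1  ] [[376.  84.]]
0.2 [ 0.672 -0.395  0.2  ] [[420. 125.]]
0.3 [ 0.533 -0.445  0.3  ] [[481. 181.]]
0.4 [ 0.393 -0.496  0.4  ] [[566. 261.]]
0.5 [ 0.254 -0.546  0.5  ] [[689. 382.]]
(450, 145)
0 [ 1.078 -0.059  0.   ] [[258.  12.]]
0.1 [ 0.916 -0.151  0.1  ] [[297.  45.]]
0.2 [ 0.754 -0.243  0.2  ] [[349.  89.]]
0.3 [ 0.592 -0.336  0.3  ] [[420. 150.]]
0.4 [ 0.43  -0.428  0.4  ] [[520. 238.]]
0.5 [ 0.268 -0.52   0.5  ] [[668. 371.]]
(238, 70)
0 [0.9   0.624 0.   ] [[11. 70.]]
0.1 [0.77  0.411 0.1  ] [[ 67. 100.]]
0.2 [0.64  0.197 0.2  ] [[142. 140.]]
0.3 [ 0.509 -0.016  0.3  ] [[245. 195.]]
0.4 [ 0.379 -0.23   0.4  ] [[394. 275.]]
0.5 [ 0.248 -0.444  0.5  ] [[613. 392.]]
(335, 70)
0 [1.161 0.45  0.   ] [[ 81. -15.]]
0.1 [0.984 0.267 0.1  ] [[130.  19.]]
0.2 [0.808 0.085 0.2  ] [[197.  65.]]
0.3 [ 0.631 -0.098  0.3  ] [[290. 129.]]
0.4 [ 0.454 -0.28   0.4  ] [[424. 223.]]
0.5 [ 0.277 -0.463  0.5  ] [[625. 365.]]
(322, 10)
0 [1.599 1.024 0.   ] [[ -87. -134.]]
0.1 [1.345 0.739 0.1  ] [[-35. -99.]]
0.2 [1.09  0.455 0.2  ] [[ 38. -49.]]
0.3 [0.836 0.17  0.3  ] [[146.  25.]]
0.4 [ 0.581 -0.114  0.4  ] [[311. 139.]]
0.5 [ 0.326 -0.399  0.5  ] [[572. 325.]]
```

View pics/sz.png

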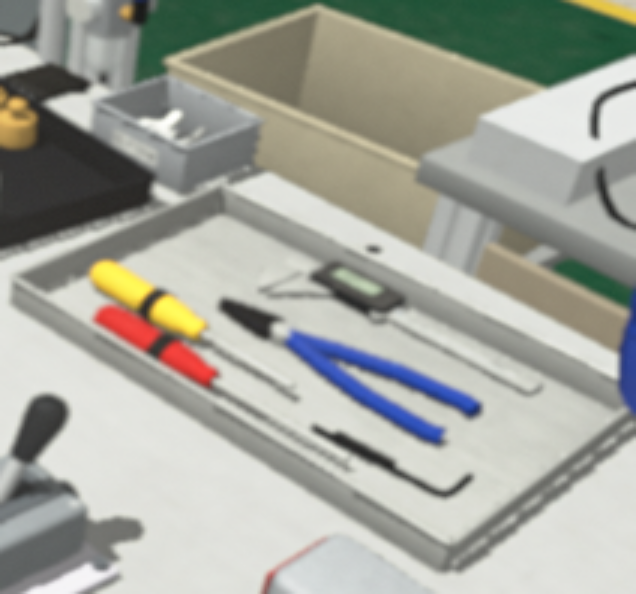

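step_arm(targets="0 -0.033 -0.022 6.6 0 0 1; 0 -0.066 -0.044 13.2 0 0 1; 0 -0.099 -0.066 19.8 0 0 1; 0 -0.132 -0.088 26.4 0 0 1; 0 -0.165 -0.11 33 0 0 1; 0 -0.198 -0.132 39.6 0 0 1; 0 -0.231 -0.154 46.2 0 0 1; 0 -0.264 -0.176 52.8 0 0 1; 0 -0.297 -0.198 59.4 0 0 1; 0 -0.33 -0.22 65.8 0 0 1", grip_force=20)

```text
time_s: 1.8
tool_pos: [0.4308, 0.1283, 0.2425]
tool_rot: [17.8, 90.0, 15.8]
ft_force: [0.1, 1.3, -0.2]
opening: -0.001
```

step_arm(targets="0 -0.033 0.018 0 0 0 1; 0 -0.066 0.037 0 0 0 1; 0 -0.099 0.055 0 0 0 1; 0 -0.132 0.074 0 0 0 1; 0 -0.165 0.092 0 0 0 1; 0 -0.198 0.111 0 0 0 1; 0 -0.231 0.13 0 0 0 1; 0 -0.264 0.148 0 0 0 1; 0.02 -0.3 0.167 0 0 0 1; 0.04 -0.329 0.185 0 0 0 1")

```text
time_s: 2.8
tool_pos: [0.606, -0.2068, 0.2022]
tool_rot: [-25.9, 89.9, -27.6]
ft_force: [0.0, 0.6, 0.4]
opening: 0.003
```

```bash
python3 - <<'E'
from h import *
s=manip.read_state(); print(s['tool_pos'],s['tool_rot'],s['joint_pos'].round(1),s['ft_force'])
a=viewer.camera("wrist"); b=viewer.camera("scene")
print([(d['confidence'],d['position']) for d in viewer.boxes_of("wrist","empty_lever")])
print(proj("scene",s['tool_pos']))
cv2.imwrite("pics/w1.png",a[:,:,::-1]); cv2.imwrite("pics/s1.png",b[:,:,::-1])
E
```

```text
[ 0.60602907 -0.20681689  0.20221133] [-25.86634294  89.90305815 -27.64817498] [-18.8  25.8  11.6  75.6  -0.   72.9] [0.02403096 0.59652807 0.43074673]
[(0.74, [0.5262, -0.2022, 0.1106])]
[[366.34197702 161.95558491]]
```

View pics/w1.png

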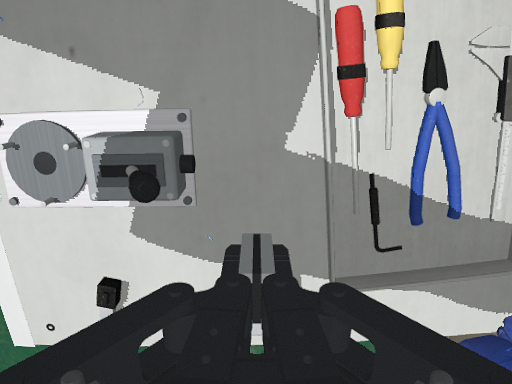

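View pics/s1.png

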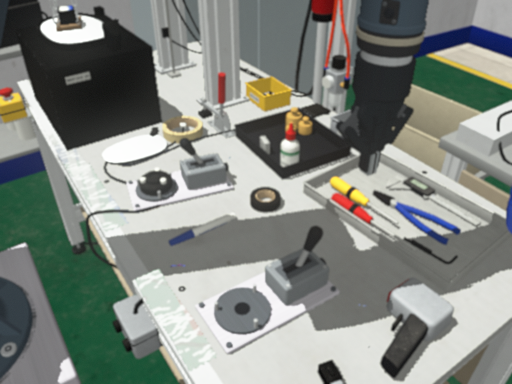

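step_arm(targets="0.025 0.003 0 0 0 0 1; 0.05 0.003 0 0 0 0 1; 0.075 0.003 0 0 0 0 1; 0.094 0.003 0 0 0 0 1; 0.094 0.003 0 0 0 0 1; 0.094 0.003 -0.008 0 0 0 1; 0.094 0.003 -0.016 0 0 0 1; 0.094 0.003 -0.024 0 0 0 1; 0.094 0.003 -0.032 0 0 0 1; 0.094 0.003 -0.04 0 0 0 1")

```text
time_s: 3.95
tool_pos: [0.5645, -0.2005, 0.109]
tool_rot: [-24.3, 90.0, -26.1]
ft_force: [0.6, 0.6, -0.7]
opening: -0.0
```

```bash
python3 - <<'E'
from h import *
s=manip.read_state(); print(s['tool_pos'],s['ft_force'])
b=viewer.camera("scene")
cv2.imwrite("pics/s2.png",cv2.resize(b[130:350,170:450],None,fx=2.8,fy=2.7)[:,:,::-1])
E
```

```text
[ 0.56449621 -0.20046595  0.10895496] [ 0.59577639  0.62254728 -0.70986984]
```

View pics/s2.png

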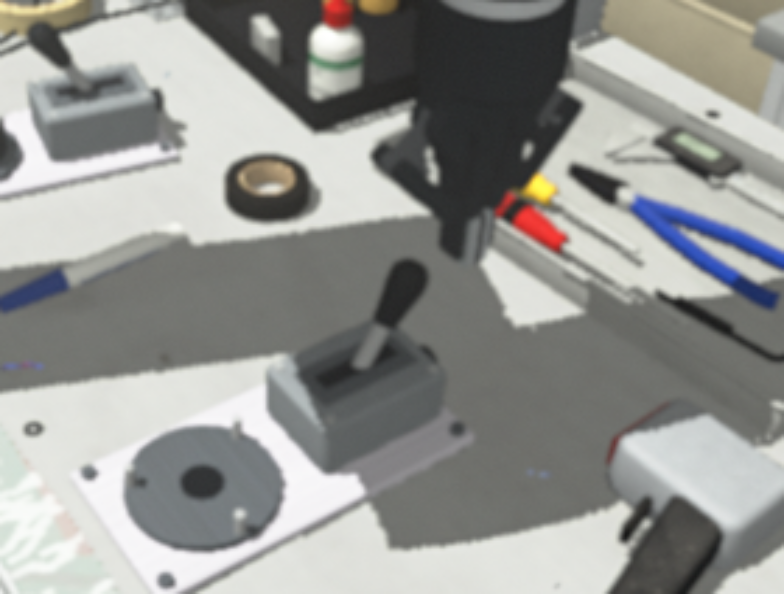

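```bash
python3 - <<'E'
from h import *
for P in([.5645,-.2005,.109],[.5645,-.2005,.098],[.5645,-.2005,.085],[.5305,-.2016,.11]):
    p=proj("scene",P)[0]; print(P,p,((p-[170,130])*[2.8,2.7]).round())
E
```

```text
[0.5645, -0.2005, 0.109] [335.6167778  219.35640884] [464. 241.]
[0.5645, -0.2005, 0.098] [334.90161617 224.78704509] [462. 256.]
[0.5645, -0.2005, 0.085] [334.07105506 231.07449795] [459. 273.]
[0.5305, -0.2016, 0.11] [319.15216951 227.52598355] [418. 263.]
```

step_arm(targets="0.01 -0.003 0 0 0 0 1; 0.01 -0.003 -0.008 0 0 0 1; 0.01 -0.003 -0.016 0 0 0 1; 0.01 -0.003 -0.024 0 0 0 1; 0.01 -0.003 -0.032 0 0 0 1; 0.01 -0.003 -0.04 0 0 0 1; 0.01 -0.003 -0.048 0 0 0 1; 0.01 -0.003 -0.056 0 0 0 1; 0.01 -0.003 -0.064 0 0 0 1; 0.01 -0.003 -0.064 0 0 0 1")

```text
time_s: 5.0
tool_pos: [0.4998, -0.2013, 0.0983]
tool_rot: [172.6, 89.9, 170.9]
ft_force: [-0.2, -0.2, 0.6]
opening: -0.001
```

```bash
python3 - <<'E'
from h import *
s=manip.read_state(); print(s['tool_pos'],s['ft_force'])
b=viewer.camera("scene")
cv2.imwrite("pics/s3.png",cv2.resize(b[130:350,170:450],None,fx=2.8,fy=2.7)[:,:,::-1])
E
```

```text
[ 0.49977772 -0.20130135  0.0983215 ] [-0.23984293 -0.17097087  0.58480815]
```

View pics/s3.png

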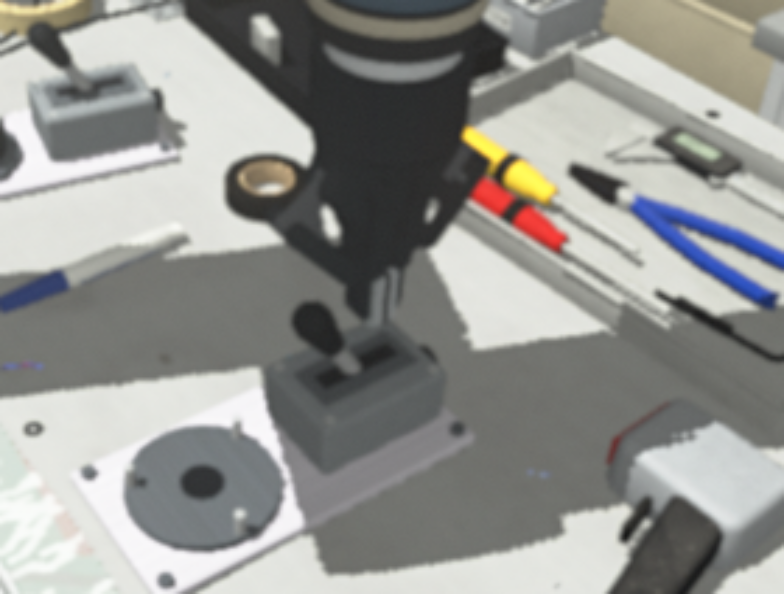

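step_arm(targets="-0.035 0 0 0 0 0 1; -0.07 0 0 0 0 0 1; -0.1 0 0 0 0 0 1; -0.11 0.04 -0.01 1.5 0 0 1; -0.11 0.085 -0.021 3 0 0 1; -0.11 0.13 -0.033 4.5 0 0 1; -0.11 0.175 -0.044 6 0 0 1; -0.11 0.22 -0.056 7.5 0 0 1; -0.11 0.265 -0.067 9 0 0 1; -0.11 0.31 -0.078 10.6 0 0 1")

```text
time_s: 6.05
tool_pos: [0.4323, 0.1126, 0.2086]
tool_rot: [24.7, 89.9, 12.3]
ft_force: [0.8, 0.8, 0.2]
opening: 0.002
```

```bash
python3 - <<'E'
from h import *
s=manip.read_state(); print(s['tool_pos'],s['tool_rot'],s['ft_force'])
n="scene"; b=viewer.camera(n); E=(.4945,-.2005,-.03)
print([(d['confidence'],d['position']) for d in viewer.boxes_of(n,"empty_lever")])
k=4; big=cv2.resize(b,None,fx=k,fy=k,interpolation=cv2.INTER_CUBIC)
q=(proj(n,st(*E,[[0,0,.044],[-.036,0,.11]]))+.5)*k
cv2.polylines(big,[np.int32(q)],True,(255,255,0),1,cv2.LINE_AA)
cv2.imwrite("pics/s4.png",big[800:1400,760:1440][:,:,::-1])
cv2.imwrite("pics/s4f.png",b[:,:,::-1])
E
```

```text
[0.4322729  0.11259372 0.20860089] [24.72115121 89.94399259 12.3026858 ] [0.81808985 0.79874397 0.20032587]
[(0.59, [0.4619, -0.2066, 0.0983])]
```

View pics/s4.png

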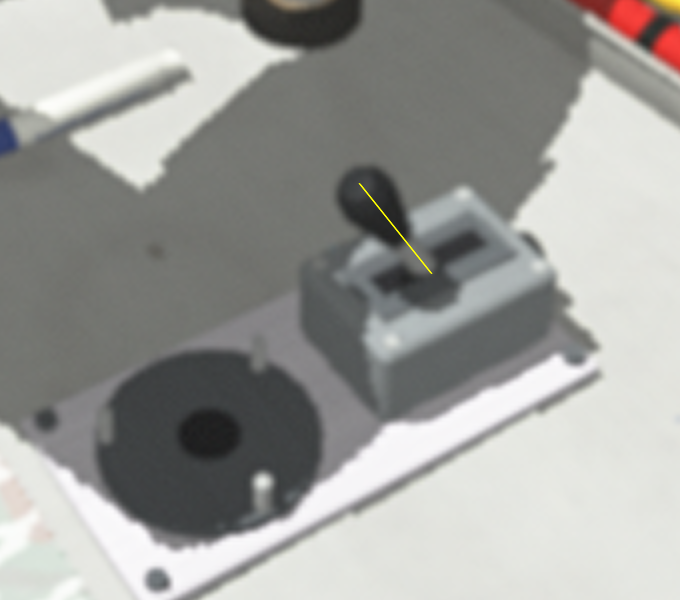

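View pics/s4f.png

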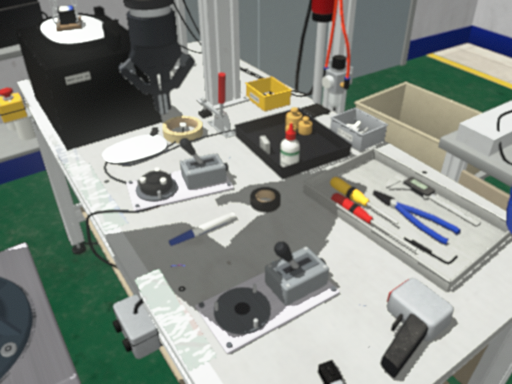

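step_arm(targets="0 0.022 -0.011 0 0 0 1; 0 0.044 -0.022 0 0 0 1; 0 0.044 -0.022 0 0 0 1; 0.03 0.044 -0.022 0 0 0 1; 0.06 0.044 -0.022 0 0 0 1; 0.09 0.044 -0.022 0 0 0 1; 0.108 0.044 -0.022 0 0 0 1; 0.108 0.044 -0.022 0 0 0 1; 0.108 0.044 -0.012 0 0 0 1; 0.108 0.044 -0.004 0 0 0 1")

```text
time_s: 7.15
tool_pos: [0.4401, 0.1545, 0.1016]
tool_rot: [24.4, 89.9, 12.0]
ft_force: [-0.2, 0.3, 0.7]
opening: -0.0
```

```bash
python3 - <<'E'
from h import *
s=manip.read_state(); print(s['tool_pos'],s['tool_rot'],s['ft_force'])
L=(.513,.140,-.215)
d=s['tool_pos'][:2]-L[:2]; c,q=np.cos(L[2]),np.sin(L[2]); print('in station',c*d[0]+q*d[1],-q*d[0]+c*d[1])
b=viewer.camera("scene");w=viewer.camera("wrist")
cv2.imwrite("pics/s5.png",cv2.resize(b[60:260,70:300],None,fx=3.4,fy=3)[:,:,::-1])
cv2.imwrite("pics/w5.png",w[:,:,::-1])
E
```

```text
[0.44007487 0.15448637 0.10157449] [24.37762367 89.85912805 12.02934873] [-0.19581936  0.30468483  0.73854493]
in station -0.0743367601468351 -0.0014055490246288986
```

View pics/s5.png

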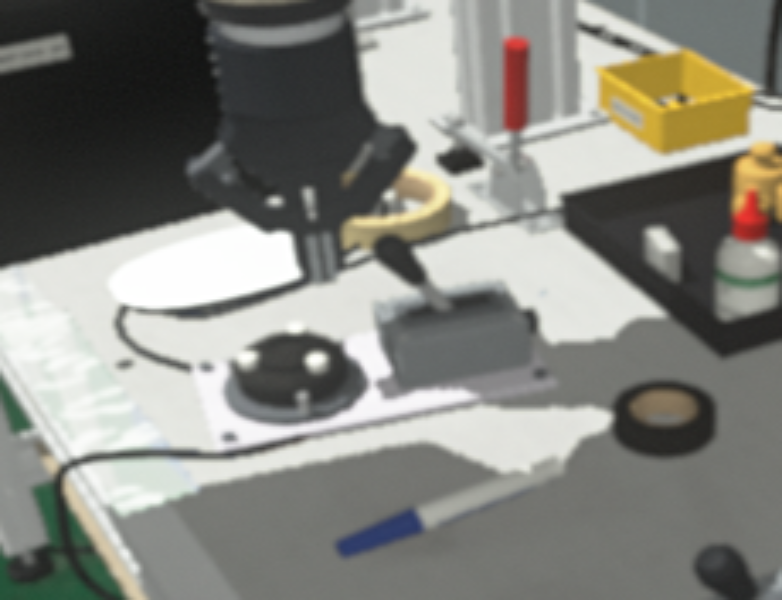

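View pics/w5.png

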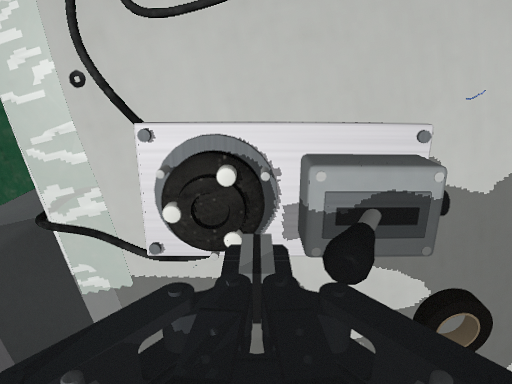

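step_arm(targets="0 0.001 0.008 0 0 0 1; 0 0.001 0.016 0 0 0 1; 0 0.001 0.024 0 0 0 1; 0 0.001 0.032 0 0 0 1; 0 0.001 0.04 0 0 0 1; 0 0.001 0.048 0 0 0 1; 0 0.001 0.056 0 0 0 1; 0 0.001 0.064 0 0 0 1; 0 0.001 0.07 0 0 0 1; 0 0.001 0.07 0 0 0 1")

```text
time_s: 8.25
tool_pos: [0.5075, 0.1404, 0.1002]
tool_rot: [-0.1, 90.0, -12.4]
ft_force: [0.7, 0.1, 0.3]
opening: -0.002
```

step_arm(targets="0 0 -0.005 0 0 0 1; -0.03 0 -0.01 0 0 0 1; -0.065 0 -0.01 0 0 0 1; -0.1 0 -0.01 0 0 0 1; -0.12 0 -0.01 0 0 0 1; -0.14 0 -0.03 0 0 0 1; -0.14 0 -0.07 0 0 0 1; -0.14 0 -0.11 0 0 0 1; -0.14 0 -0.15 0 0 0 1; -0.14 0 -0.15 0 0 0 1")

```text
time_s: 9.25
tool_pos: [0.3553, 0.1725, 0.2405]
tool_rot: [-162.9, 89.9, -175.1]
ft_force: [0.6, -0.1, 0.3]
opening: 0.001
```

```bash
python3 - <<'E'
from h import *
s=manip.read_state(); print(s['tool_pos'],s['tool_rot'],s['ft_force'],s['time_s'])
n="scene"; b=viewer.camera(n); E=(.4945,-.2005,-.03); L=(.513,.140,-.215)
for l in("empty_lever","loaded_lever"): print([(d['confidence'],d['position']) for d in viewer.boxes_of(n,l)])
k=4; big=cv2.resize(b,None,fx=k,fy=k,interpolation=cv2.INTER_CUBIC)
for S,e in((E,-.036),(L,.036)):
    q=(proj(n,st(*S,[[0,0,.044],[e,0,.11]]))+.5)*k
    cv2.polylines(big,[np.int32(q)],True,(255,255,0),1,cv2.LINE_AA)
cv2.imwrite("pics/s6.png",np.hstack([big[480:880,480:980],big[860:1260,980:1280]])[:,:,::-1])
cv2.imwrite("pics/s6f.png",b[:,:,::-1])
E
```

```text
[0.35533909 0.17254279 0.24047479] [-162.9222459    89.90275452 -175.13539692] [ 0.64586958 -0.11042789  0.30457177] 9.25
[(0.55, [0.4608, -0.2075, 0.1015])]
[(0.71, [0.5322, 0.1256, 0.088]), (0.38, [0.4394, -0.2115, 0.0139])]
```

View pics/s6.png

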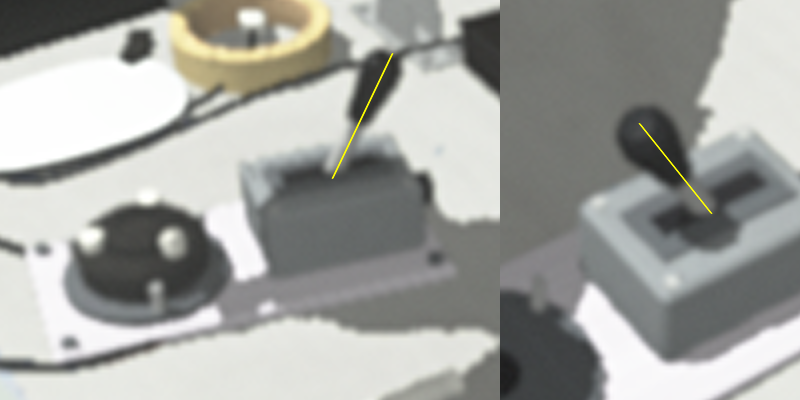

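View pics/s6f.png

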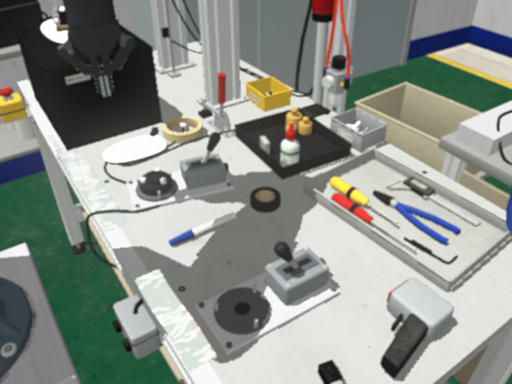

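Both levers now lie along the predicted lines. The loaded lever (213,140) leans fully away from its nest, the empty lever (283,250) fully towards its nest, and the arm is clear of both. I'll hand in.

```bash
python3 -c "
from station import manip
print(manip.close_job())"
```

```text
the job is handed in; nothing more can be done
None
```

The job is done and handed in, at about 9.4 s of the 40 s allowed. With the fingers shut, I first pushed the empty station's lever over to its nest. A picture showed it fully OFF before I went to the loaded station and pushed its lever away from its nest, to ON. I then lifted the arm clear, so by that order the two were never on together.

**Lever positions:** in the last scene picture both levers match the predicted end positions to within a few mm. The network found the empty lever at x ≈ 0.461 (nest side) and the loaded lever at x ≈ 0.532 (far side). It also gave a low-confidence second match for the loaded lever (0.38), at the empty station's nest. I ignored that one, since the picture shows no lever there.

**Forces:** the readings after each move were about 1 N or less. I did not log the force during the pushes themselves.

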